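# Clamp a terrine mould in the bench press to its set force

### The job

Slide the closed metal mould by its black handle all the way into the bench press until it rests gently against the blue back stop, and let go of it. Then turn the crank clockwise to screw the foot down on the mould until the red tab pops out of the end of the press's cross-beam, and stop there, before the yellow overload band shows. Leave the mould clamped against the stop and the other kitchenware where it stands.

Things in the scene. Friction and masses are not known exactly. Their poses are not given: they have to be found in the camera images.
- press: Fixed bench press. Origin: underside of its white base plate (12 thick, x -150 to +65, y +-95), on the screw axis; x points into the press from its open front, y to the beam end with the tab, z up. Columns 30 x 20 at y = +-80 carry a grey cross-beam: x +-22, y +-90, z 125 to 160. Brass nut on the axis, top at z 168.
- press_channel (a point): Centre of the mould's home place on top of the base plate (press x 0, y 0, z 12): the mould's origin is here when it is home; axes as the press's. Two blue side guides 14 high leave a channel 85 wide (2.5 clearance each side of the mould) from x = -2 to +42, flared to about 95 wide at x = -36.
- back_stop: Blue bar across the channel's end, 10 x 100 x 22, fixed; origin and axes as press. Its front face is at x = 40, so the 80 long mould is home, centred under the screw, when it touches it. Never push the mould against it with more than 35 N.
- spindle: Vertical screw with the round pressing foot, 44 across, at its lower end. Origin on the axis, 91 below the foot's underside; z up. With the crank's joint at 0 the foot's underside is 91 above the press's underside; it sinks 1.59 mm per rad and meets the lid of the mould that is home (82 up) at a joint value near 5.65; from there the sprung nut lifts instead and the crank stays at its height.
- mould: Loose closed metal mould, 80 x 80, 70 high over the round boss on its lid, about 0.7 kg, sliding easily on the base plate (some 2 to 3 N, a little more in the guides). Origin: centre of its underside; x points into the press, z up. It starts standing on the base plate 75 to 100 in front of its home place, up to 6 off to the side and 0.12 rad askew.
- mould_handle (a point): Grip point of the mould's black handle, a level bar 78 long (along x), 16 wide, 14 high sticking out of the mould's front. The point is on the bar's centre line, 85 in front of the mould's centre and 37 above its underside. Axes as the mould's.
- crank_grip (a point): On the crank's upright green sleeve, which turns freely on its pin: 18 across, 44 high. The point is on its axis, 24 above its lower end, 45 from the screw axis and, with the crank's joint at 0, 234 above the press's underside. Below the sleeve is the flat crank arm; nothing stands above the arm elsewhere.
- crank (a joint): Crank angle in rad, growing clockwise from above, which tightens (10 mm feed a turn). At 0 the sleeve is on the press's +y side of the axis, at pi/2 on +x, at pi on -y. Starts at 0.2 to 2.6, ends at 20; stays where it is left. Takes 0.3 N m, up to 0.45 under load. The tab pops between 8 and 13.5, depending on the hidden force setting.
- tab (a joint): How far the tab (28 wide, 8 thick, in the beam's +y end, 136 to 152 up) is out, in m: 0 flush; jumps to 0.014 (red part out) when the clamping force reaches the set value, hidden between 30 and 70 N; jumps to 0.028 (yellow band out: overloaded) after 2.5 mm, a quarter turn of the crank, of further tightening. It stays out.
- ramekin: Bystander: white ramekin, 80 across, 45 high; origin under its centre.
- sauce_jar: Bystander: amber jar with a yellow cap, 60 across, 85 high; origin under its centre.
- tin: Bystander: food tin, 68 across, 75 high; origin under its centre.
Not all that is in view belongs to the job. What is shaped like the mould but orange is not meant.

How it is judged:
By the outcome, as a careful person would: the job done as asked, in the order asked, and still so for the second after the job is handed in, with the robot touching nothing.
It also fails if it takes over 72 s, if anything falls off the work surface, if the arm or the gripper's body presses on something with over 40 N, if the wrist force passes 120 N, or if a joint passes its speed limit or range.

### The arm

A 6-joint arm with a two-finger parallel gripper is mounted at the origin on the work surface. World frame = base frame: x ahead of the robot, y to its left, z up, the work surface at z = 0. Lengths are in m, angles in degrees, forces in N, time in s.
With the tool pointing down it reaches from about 0.4 to 0.825 m from the base axis. Payload 7 kg.
Tool frame: the origin (TCP) lies midway between the tips of the shut fingers; the grasp point (between the pads) lies 19 mm behind it (r.grip_point_offset is the z of the grasp point in the tool frame, in m); z points along the fingers, y is the line along which they close (so a half turn about z gives the same grasp; the last joint's range is limited). The gripper opens to 88 mm and grips with 3 to 60 N. Pads are 19 mm wide; open, the fingers measure 130 mm over their backs; the gripper's body (78 mm by 193 mm) begins 47 mm behind the grasp point.
Start: joints at [16.507, 20.546, 0.682, 0, -70.136, -16.507], TCP at [0.675, -0, 0.227] pointing down, gripper open.
Joint ranges: [-176.03, 176.03], [-82.01, 121.73], [-58.28, 71.71], [-173.87, 95.51], [-174.79, -0.11], [-173.66, 173.66]. Speed limits (degrees/s): [136.94, 136.94, 172.46, 180, 180, 180].

### API

Orientations are given as [roll, pitch, yaw] about the fixed x, y, z axes, in that order (R = Rz(yaw) Ry(pitch) Rx(roll)).
In Python, from plant import r, viewer, recognise, outline_of, pinpoint gives the robot as it stands.
- The arm moves only by the tool move_arm, never from a script. Its argument "targets" is a list of rows, each a list of 2 entries, a list of its own where there are three numbers: the shift along the tool's x, y, z in cm, then the turn, a rotation vector about the tool's x, y, z in rad. A call has 1 to 5 rows; each row is the pose to reach, as a shift and turn from the pose commanded when the call began, along the tool's axes at that moment; what a row does not reach only later rows make up. A row lasts 1/8 s, in which the tool goes at most 62.5 mm and 10.7 degrees, less where a joint would pass 70% of its speed; a pose out of reach is approached as far as the arm can. A call with a gripper value outside its range is refused whole. "jaw" is the finger opening in cm, from 0 to 8.76, set as the call begins (left out, the last holds). The fingers move at their own pace and stop on an object; "squeeze" is the grip in N (left out, the last holds). Time passes only in rows, so rows that repeat a pose let the fingers close. It gives the time, the measured TCP pose, the force, the opening and the grip force at its end, in the units of the state.
- r.get_state(): the state, without advancing time (a new reading comes with each control period).
- viewer.capture(name): name is "scene" or "side" or "wrist"; returns a dict with "image" (420x560x3 uint8, blue, green, red), "intrinsics" (3x3 intrinsics, pixels), "camera_from_world" (4x4, takes a point from world to camera coordinates). Camera axes: x right, y up, looking along -z (the intrinsics and any distortion apply to the point x, -y, -z); pixel columns grow to the right and rows downward; lengths in m; the calibration is good to about 2 mm. A picture is of the moment at which its call begins. There is no depth.
- r.close_job(): hands the job in; it is judged then, once.
Trained networks look in the newest picture that a camera, given by its name, has taken for a name from the list of things; names that differ only in an ending like _2 or _b are one class to them, and where a whole thing is asked for, a point or a joint stands for the part that bears it (a point fixed in the world has none). Each returns a list of dicts, best first, with "score" (0 to 1); they miss things now and then, are a little off and sometimes report something else, mostly with a low value. They report only what shows in the picture. A call takes as long as a camera call. They do not tell look-alikes from the thing itself.
- recognise(label, camera): "box" ([left, top, right, bottom] in pixels, round what is visible of it).
- outline_of(label, camera): "mask" (420x560 bool, what is visible of it) and "box" ([left, top, right, bottom] in pixels, round what is visible of it).
- pinpoint(label, camera): "location" ([row, column] in pixels: a listed point, or the origin of a listed thing).
The state is a dict: "time_s": time; "joints": joint angles; "qd": joint speeds; "joint_torque": joint torques, N m; "tcp_pos": TCP position; "eef_rot": TCP orientation; "contact_force": force on the tool from outside, world axes, zero at the start; "moment": the same for the moment, N m; "gripper_width": finger opening in m; "gripper_force": force on a finger pad.
Only numpy, scipy, OpenCV 4.12 (cv2) and the standard library are available. Lean on these libraries where they do the work, as an engineer would, in place of code of your own. Each camera call takes 0.05 s, during which the arm holds its last target. There are 200 camera calls.

## Working session

There is one attempt and no reset: what is moved stays moved. The work goes in short steps, Python scripts to look and compute and a tool call to move; the robot and the scene stay as the last step left them, time stands still between calls to the robot, and variables do not carry over. Pictures are saved under pics/ and viewed, at most 10 in all, crops included, and the job is handed in when it is done.

Besides the shell and the picture viewer there is one more tool, called after "Emit:" as name(argument=value, ...) on one line, values as JSON. move_arm: Moves the arm, as the interface text tells. Its arguments: {"type":"object","properties":{"targets":{"type":"array","items":{"type":"array"}},"jaw":{"type":"number"},"squeeze":{"type":"number"}},"required":["targets"]}

```bash
ls; mkdir -p pics
cat > h.py <<'E'
import numpy as np, cv2
from plant import r, viewer, recognise, outline_of, pinpoint
def cap(n,save=None):
    c=viewer.capture(n)
    if save: cv2.imwrite(f'pics/{save}.png',c['image'])
    return c
def proj(c,P):
    P=np.atleast_2d(P); T=np.array(c['camera_from_world']); q=P@T[:3,:3].T+T[:3,3]
    q=q*[1,-1,-1]; u=q@np.array(c['intrinsics']).T; return u[:,:2]/u[:,2:]
def ray(c,rc):
    T=np.array(c['camera_from_world']); K=np.array(c['intrinsics'])
    d=np.linalg.solve(K,[rc[1],rc[0],1])*[1,-1,-1]; R=T[:3,:3]
    return -R.T@T[:3,3], R.T@d
def tri(obs): # list of (cam,(row,col))
    A=np.zeros((3,3));b=np.zeros(3)
    for c,rc in obs:
        o,d=ray(c,rc); d=d/np.linalg.norm(d); M=np.eye(3)-np.outer(d,d); A+=M;b+=M@o
    return np.linalg.solve(A,b)
def onz(c,rc,z):
    o,d=ray(c,rc); return o+d*(z-o[2])/d[2]
E
python3 - <<'E'
from h import *
cs={n:cap(n,n+'0') for n in('scene','side','wrist')}
cv2.imwrite('pics/both0.png',np.vstack([cv2.resize(np.hstack([cs['scene']['image'],cs['side']['image']]),(800,300)),cv2.resize(np.hstack([cs['wrist']['image'],cs['wrist']['image']*0]),(800,300))]))
for l in ['press','press_channel','back_stop','spindle','mould','mould_handle','crank_grip','tab','ramekin','sauce_jar','tin']:
    for n in cs:
        try: print(l,n,[(np.round(d['location']).tolist(),round(d['score'],2)) for d in pinpoint(l,n)[:3]])
        except Exception as e: print(l,n,e)
print(r.get_state())
for n in cs: 
    T=cs[n]['camera_from_world'];print(n,np.round(-T[:3,:3].T@T[:3,3],3), cs[n]['intrinsics'].tolist(),cs[n].keys())
E
```

```text
pics
press scene [([283.0, 326.0], 0.65)]
press side [([225.0, 303.0], 0.74)]
press wrist []
press_channel scene [([247.0, 302.0], 0.73), ([277.0, 327.0], 0.67), ([197.0, 408.0], 0.57)]
press_channel side [([222.0, 304.0], 0.78)]
press_channel wrist []
back_stop scene [([279.0, 325.0], 0.55)]
back_stop side [([224.0, 303.0], 0.49)]
back_stop wrist []
spindle scene [([280.0, 327.0], 0.64)]
spindle side []
spindle wrist []
mould scene [([383.0, 235.0], 0.68), ([245.0, 306.0], 0.57)]
mould side [([235.0, 157.0], 0.83), ([238.0, 268.0], 0.8)]
mould wrist [([218.0, 383.0], 0.86), ([14.0, 152.0], 0.77)]
mould_handle scene [([350.0, 204.0], 0.83), ([213.0, 281.0], 0.61)]
mould_handle side [([217.0, 186.0], 0.94), ([242.0, 243.0], 0.77), ([295.0, 400.0], 0.74)]
mould_handle wrist [([201.0, 469.0], 0.94)]
crank_grip scene [([323.0, 133.0], 0.47), ([234.0, 347.0], 0.44)]
crank_grip side [([146.0, 318.0], 0.55), ([380.0, 295.0], 0.52)]
crank_grip wrist []
tab scene it knows: back_stop, crank_grip, mould, mould_handle, press, press_channel, ramekin, sauce_jar, spindle, tin
tab side it knows: bac
[... 1099 characters left out ...]
'moment': array([-0.02560009,  0.01461877, -0.01182641]), 'gripper_force': 0.0, 'gripper_width': 0.08750896227771088}
scene [ 1.19  -0.175  1.055] [[522.0262354990285, 0.0, 287.6037490113832], [0.0, 522.0262354990285, 210.53486482326971], [0.0, 0.0, 1.0]] dict_keys(['image', 'intrinsics', 'camera_from_world'])
side [ 0.285 -0.759  0.955] [[501.0748755750737, 0.0, 273.77226534558014], [0.0, 501.0748755750737, 211.65214014743745], [0.0, 0.0, 1.0]] dict_keys(['image', 'intrinsics', 'camera_from_world'])
wrist [ 0.675 -0.074  0.384] [[316.7406208377953, 0.0, 281.83137986973287], [0.0, 316.7406208377953, 207.67387268264875], [0.0, 0.0, 1.0]] dict_keys(['image', 'intrinsics', 'camera_from_world'])
```

View pics/both0.png

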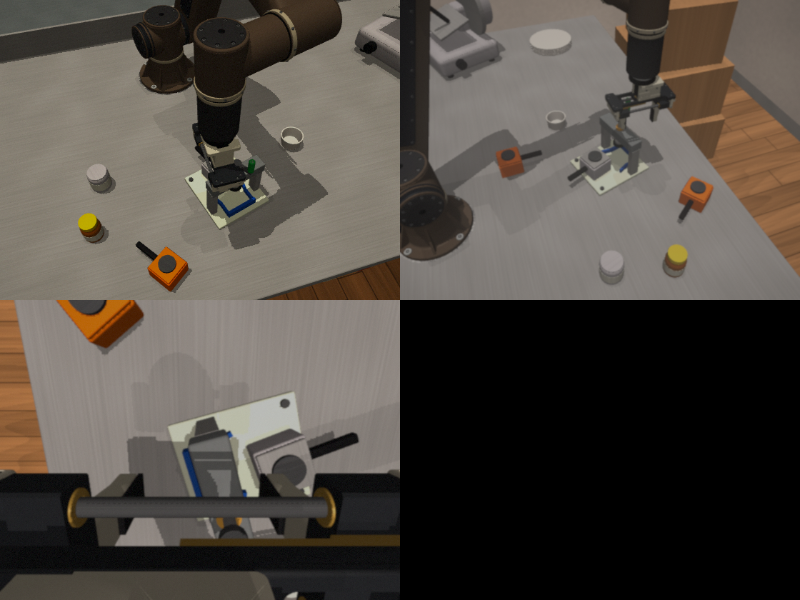

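The pictures show the arm standing over the press, with the grey mould on the press plate at about side (238,268). The orange look-alikes are elsewhere. I'll back the arm off for a clear view.

Emit:
move_arm(targets=[[[0,0,-6],[0,0,0]],[[0,4,-10],[0,0,0]],[[0,10,-11],[0,0,0]],[[0,16,-11],[0,0,0]],[[0,20,-11],[0,0,0]]])

```text
time_s: 2.28
tcp_pos: [0.4727, -0.0003, 0.3372]
eef_rot: [-179.9, 0.0, -90.0]
contact_force: [-0.4, 0.5, 1.0]
gripper_width: 0.0877
gripper_force: 0.0
```

Run:
```python
from h import *
cs={n:cap(n,n+'1') for n in('scene','side','wrist')}
a=cv2.resize(cs['scene']['image'][130:340,180:460],(800,600));cv2.imwrite('pics/s1.png',a)
a=cv2.resize(cs['side']['image'][100:310,170:450],(800,600));cv2.imwrite('pics/d1.png',a)
print(r.get_state()['tcp_pos'])
for l in ['press','press_channel','back_stop','spindle','mould','mould_handle','crank_grip','ramekin','tin','sauce_jar']:
    for n in cs:
        p=pinpoint(l,n)[:3]
        z=dict(mould=.012,mould_handle=.049,press_channel=.012,crank_grip=.231).get(l,0)
        print(l,n,[(np.round(d['location']).tolist(),round(d['score'],2),np.round(onz(cs[n],d['location'],z),3)[:2].tolist()) for d in p])
```

```text
[ 4.73639973e-01 -1.24506253e-04  3.37992595e-01]
press scene [([284.0, 328.0], 0.82, [0.656, 0.069])]
press side [([172.0, 216.0], 0.61, [0.482, 0.353])]
press wrist [([207.0, 178.0], 0.93, [0.642, 0.068])]
press_channel scene []
press_channel side [([226.0, 302.0], 0.76, [0.633, 0.057]), ([146.0, 319.0], 0.4, [0.803, 0.351])]
press_channel wrist [([209.0, 172.0], 0.83, [0.647, 0.067])]
back_stop scene [([281.0, 327.0], 0.81, [0.647, 0.068])]
back_stop side [([224.0, 304.0], 0.57, [0.645, 0.069])]
back_stop wrist []
spindle scene [([279.0, 326.0], 0.71, [0.643, 0.068]), ([282.0, 325.0], 0.69, [0.649, 0.064])]
spindle side []
spindle wrist [([207.0, 175.0], 0.78, [0.647, 0.068])]
mould scene [([154.0, 314.0], 0.95, [0.275, 0.157]), ([244.0, 304.0], 0.8, [0.544, 0.046]), ([383.0, 238.0], 0.6, [0.823, -0.18])]
mould side [([280.0, 410.0], 0.95, [0.805, -0.19]), ([238.0, 270.0], 0.89, [0.542, 0.043]), ([235.0, 159.0], 0.78, [0.28, 0.15])]
mould wrist [([38.0, 42.0], 0.89, [0.804, -0.178]), ([199.0, 233.0], 0.86, [0.549, 0.051]), ([263.0, 403.0], 0.63, [0.268, 0.16])]
mould_handle scene [([169.0, 329.0], 0.96, [0.367, 0.166]), ([351.0, 202.0], 0.9, [0.754, -0.235]), ([210.0, 283.0], 0.88, [0.459, 0.018])]
mould_handle side [([213.0, 186.0], 0.74, [0.357, 0.166]), ([247.0, 245.0], 0.61, [0.467, 0.006]), ([296.0, 398.0], 0.61, [0.74, -0.242])]
mould_handle wrist [([275.0, 356.0], 0.91, [0.356, 0.164])]
crank_grip scene [([234.0, 350.0], 0.49, [0.684, 0.091])]
crank_grip side [([147.0, 318.0], 0.54, [0.681, 0.089])]
crank_grip wrist []
ramekin scene [([198.0, 408.0], 0.81, [0.479, 0.344])]
ramekin side [([169.0, 217.0], 0.55, [0.488, 0.366])]
ramekin wrist []
tin scene [([258.0, 144.0], 0.72, [0.468, -0.327])]
tin side [([381.0, 295.0], 0.62, [0.468, -0.328])]
tin wrist []
sauce_jar scene [([325.0, 134.0], 0.88, [0.632, -0.369])]
sauce_jar side [([370.0, 383.0], 0.77, [0.645, -0.364])]
sauce_jar wrist []
```

View pics/s1.png

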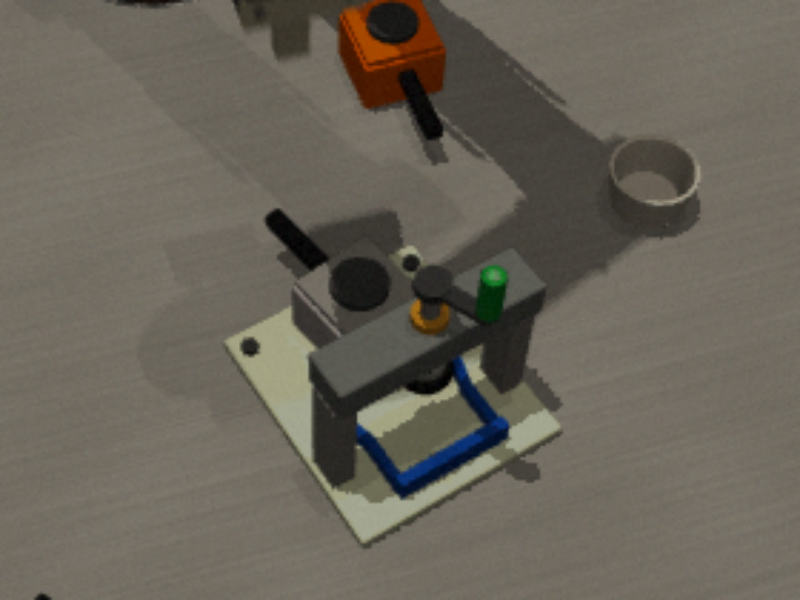

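View pics/d1.png

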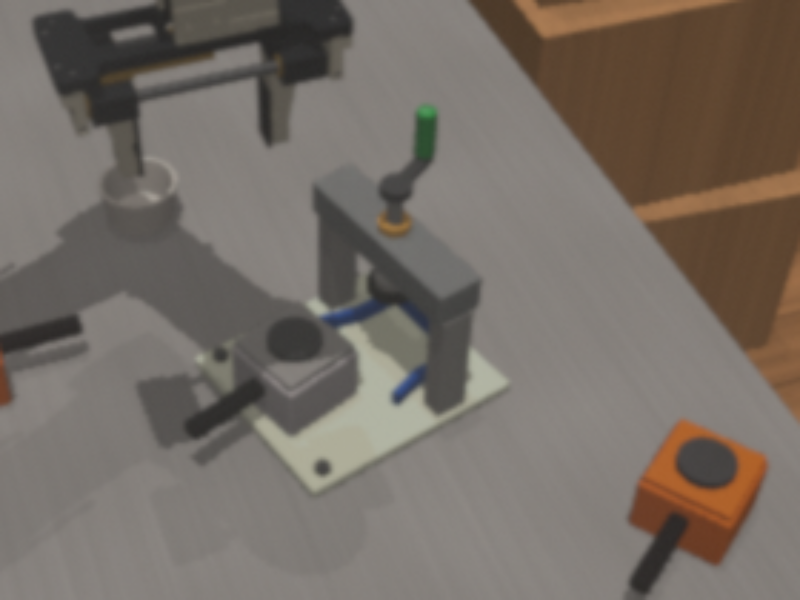

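The pictures show the press upright with its open front facing the robot. The mould is at scene crop (355,285) with its handle to the upper left, and the green sleeve is at (490,290). Next I'll fit the poses from corner points.

```bash
cat > fit.py <<'E'
from h import *
from scipy.optimize import least_squares
def Tf(p,P): c,s=np.cos(p[2]),np.sin(p[2]); P=np.array(P,float)/1000; return np.c_[p[0]+c*P[:,0]-s*P[:,1],p[1]+s*P[:,0]+c*P[:,1],P[:,2]]
def sub(img,uv):
    g=cv2.cvtColor(img,cv2.COLOR_BGR2GRAY)
    return cv2.cornerSubPix(g,np.float32(uv).reshape(-1,1,2),(3,3),(-1,-1),(3,30,.01)).reshape(-1,2)
def fit(obs,p0):
    f=lambda p:np.concatenate([(proj(c,Tf(p,P))-uv).ravel() for c,P,uv in obs])
    s=least_squares(f,p0,loss='soft_l1'); return s.x,f(s.x).reshape(-1,2)
E
python3 - <<'E'
from fit import *
c=cap('scene');d=cap('side');w=cap('wrist')
sP=[(-150,-95,12),(65,-95,12),(65,95,12),(-22,-90,160),(22,90,160),(-22,90,160)]
suv=np.array([(225,345),(365,543),(560,428),(310,358),(547,286),(515,248)])*.35+[180,130]
dP=[(-150,-95,12),(65,-95,12),(-150,95,12),(22,-90,160),(-22,90,160),(22,90,160)]
duv=np.array([(316,492),(508,382),(197,358),(480,275),(315,183),(350,167)])*.35+[170,100]
for nm,o in (('both',[(c,sP,suv),(d,dP,duv)]),('sub',[(c,sP,sub(c['image'],suv)),(d,dP,sub(d['image'],duv))]),('s',[(c,sP,suv)]),('d',[(d,dP,duv)])):
    p,e=fit(o,[.645,.068,.3]); print(nm,np.round(p,4),np.degrees(p[2]),np.round(e,1).tolist() if nm in('both','sub') else '')
print(proj(w,Tf(p,[(-150,-95,12),(-150,95,12),(0,0,12)])))
cv2.imwrite('pics/w1.png',cv2.resize(w['image'][60:270,80:360],(800,600)))
E
```

```text
both [0.6476 0.0668 0.2802] 16.054647594594098 [[-1.7, -0.4], [-0.3, 1.6], [1.3, 0.1], [-1.2, -0.3], [0.4, 0.5], [-1.2, -0.6], [-0.4, -0.1], [1.1, -1.0], [-1.7, -0.5], [1.3, -0.1], [-2.1, -1.1], [-0.1, -2.2]]
sub [0.6462 0.0657 0.2725] 15.612736780714718 [[-1.3, 0.5], [-0.4, 0.9], [0.5, 0.5], [-2.0, -1.0], [0.7, 0.6], [0.1, -0.1], [-0.2, 0.6], [0.7, -0.2], [-2.1, -0.4], [0.5, -0.9], [-0.9, -0.8], [-1.1, -0.3]]
s [0.6475 0.068  0.2791] 15.99249991204511 
d [0.6475 0.0644 0.2763] 15.829763979955219 
[[244.65875088 121.46212633]
 [279.96801859 237.72071576]
 [172.57002355 207.87738102]]
```

View pics/w1.png

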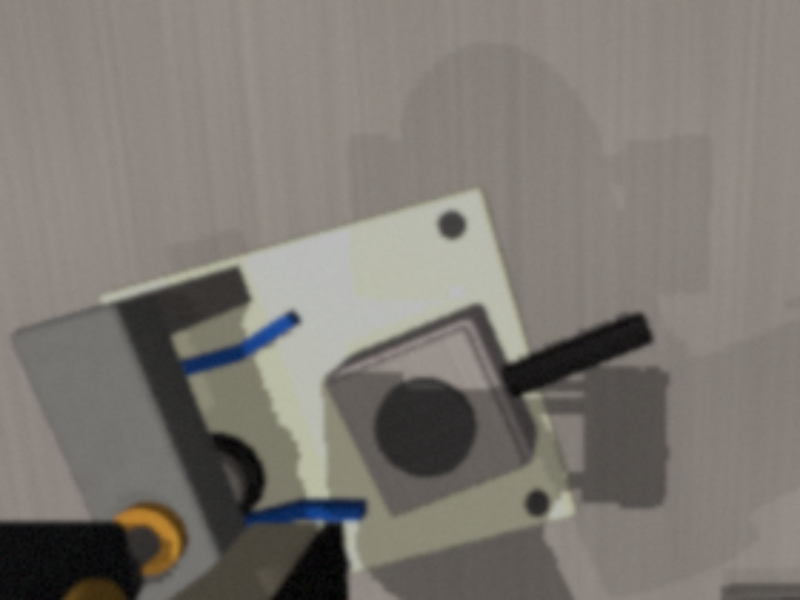

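The wrist view shows the mould boss at crop (425,427), the handle tip at (645,327) and plate corners at (480,190) and (575,515). I'll fit both poses using all three cameras.

Run:
```python
from fit import *
c=cap('scene');d=cap('side');w=cap('wrist')
S=lambda a:np.array(a)*.35+[180,130]
D=lambda a:np.array(a)*.35+[170,100]
W=lambda a:np.array(a)*.35+[80,60]
sP=[(-150,-95,12),(65,-95,12),(65,95,12),(-22,-90,160),(22,90,160),(-22,90,160)]
suv=sub(c['image'],S([(225,345),(365,543),(560,428),(310,358),(547,286),(515,248)]))
dP=[(-150,-95,12),(65,-95,12),(-150,95,12),(22,-90,160),(-22,90,160),(22,90,160)]
duv=sub(d['image'],D([(316,492),(508,382),(197,358),(480,275),(315,183),(350,167)]))
wP=[(-150,-95,12),(-150,95,12),(65,-95,12),(0,0,168)]
wuv=W([(481,190),(575,516),(102,298),(147,541)])
O=[(c,sP,suv),(d,dP,duv),(w,wP,wuv)]
p,e=fit(O,[.645,.068,.3]); print(np.round(p,4),np.degrees(p[2]),np.round(e,1).tolist())
p1,e=fit(O[2:],[.645,.068,.3]); print('w',np.round(p1,4),np.degrees(p1[2]),np.round(e,1).tolist())
M=[(c,[(0,0,82),(-119,0,52)],S([(360,281),(271,216)])),(d,[(0,0,82),(-119,0,49)],D([(296,338),(190,428)])),(w,[(0,0,82),(-119,0,56)],W([(425,427),(648,326)]))]
q,e=fit(M,[.545,.046,.3]);print('mould',np.round(q,4),np.degrees(q[2]),np.round(e,1).tolist())
for o in M: print(np.round(fit([o],q)[0],4))
print('handle',Tf(q,[(-85,0,49)]), 'mould in press',(np.array([[np.cos(p[2]),np.sin(p[2])],[-np.sin(p[2]),np.cos(p[2])]])@(q[:2]-p[:2])).round(4))
# crank sleeve: green
for n,k in(('s',c),('d',d)):
    h=cv2.cvtColor(k['image'],cv2.COLOR_BGR2HSV);m=cv2.inRange(h,(45,120,40),(80,255,255));ys,xs=np.nonzero(m)
    print(n,len(xs),xs.mean(),ys.mean()); 
    if n=='s':a=(ys.mean(),xs.mean())
    else:b=(ys.mean(),xs.mean())
g=tri([(c,a),(d,b)]);v=g[:2]-p[:2];print('sleeve',g,np.hypot(*v),'crank',np.pi/2-(np.arctan2(v[1],v[0])-p[2]))
```

```text
[0.6447 0.0674 0.2662] 15.249811102465602 [[-0.6, -0.6], [-0.2, -0.0], [1.0, 0.0], [-1.5, -2.0], [1.2, 0.1], [0.7, -0.8], [-1.5, 0.1], [-0.2, -0.3], [-2.8, -1.1], [-0.5, -1.0], [-1.6, -1.3], [-1.5, -0.5], [-0.8, -2.1], [0.1, -0.2], [-3.4, -1.6], [-2.4, -0.3]]
w [0.6425 0.069  0.2673] 15.316148055523229 [[0.6, -1.0], [1.4, 0.6], [-1.8, -0.5], [-0.3, 1.0]]
mould [0.55   0.0467 0.3817] 21.871948994331387 [[-0.2, 0.8], [-0.4, -1.1], [-1.3, -1.0], [-2.0, 1.3], [-2.6, 0.2], [-0.1, -0.1]]
[0.5501 0.048  0.3965]
[0.5545 0.0447 0.3574]
[0.5479 0.047  0.3875]
handle [[0.47112818 0.01507091 0.049     ]] mould in press [-0.0968  0.0049]
s 137 351.5109489051095 231.79562043795622
d 12 319.0833333333333 139.91666666666666
sleeve [0.68530667 0.09222414 0.24530633] 0.04757541644339552 crank 1.2886016057171514
```

Emit:
move_arm(targets=[[[0,0,2],[0,0,0.18]],[[-0.4,0.2,6],[0,0,0.36]],[[-0.8,0.3,10],[0,0,0.54]],[[-1.2,0.4,14],[0,0,0.72]],[[-1.5,0.4,18],[0,0,0.9]]], jaw=5)

```text
time_s: 4.85
tcp_pos: [0.471, 0.0151, 0.1556]
eef_rot: [-180.0, 0.0, -141.9]
contact_force: [0.1, 0.2, -0.5]
gripper_width: 0.0503
gripper_force: 0.0
```

Emit:
move_arm(targets=[[[0,0,1],[0,0,0.15]],[[0,0,2],[0,0,0.289]],[[0,0,2],[0,0,0.289]]])

```text
time_s: 5.22
tcp_pos: [0.4706, 0.0148, 0.136]
eef_rot: [-180.0, -0.1, -158.1]
contact_force: [-0.1, -0.4, -0.3]
gripper_width: 0.0502
gripper_force: 0.0
```

```bash
cat > rel.py <<'E'
from fit import *
from scipy.spatial.transform import Rotation as Ro
def rel(xyz,yaw=None):
    s=r.get_state(); R=Ro.from_euler('xyz',s['eef_rot'],degrees=True)
    out=np.round(R.inv().apply(np.array(xyz)-s['tcp_pos'])*100,2)
    rv=None if yaw is None else np.round((Ro.from_euler('xyz',[180,0,yaw],degrees=True).as_matrix().T@R.as_matrix()),4)
    if yaw is not None: rv=np.round((R.inv()*Ro.from_euler('xyz',[180,0,yaw],degrees=True)).as_rotvec(),4)
    return out.tolist(),None if rv is None else rv.tolist()
E
python3 - <<'E'
from rel import *
c=cap('scene');d=cap('side');w=cap('wrist','w2')
print(r.get_state()['tcp_pos'],r.get_state()['eef_rot'],r.get_state()['joints'])
for l in('mould','mould_handle'):
  for n,k in(('scene',c),('side',d),('wrist',w)):
    print(l,n,[(np.round(q['location']).tolist(),round(q['score'],2),np.round(onz(k,q['location'],.012 if l=='mould' else .049),3)[:2].tolist()) for q in pinpoint(l,n)[:3]])
print(rel([.471,.015,.03],-158.1))
a=np.hstack([w['image'],d['image']]);cv2.imwrite('pics/w2.png',cv2.resize(a,(800,300)))
E
```

```text
[0.47134598 0.01508603 0.13706837] [-1.79992916e+02  4.03800204e-02 -1.57957592e+02] [ 2.58401717e+01  5.97106849e+00 -3.15036385e+01  1.22833764e-02
 -5.24854716e+01 -9.38052432e+01]
mould scene [([382.0, 237.0], 0.77, [0.82, -0.181]), ([246.0, 306.0], 0.64, [0.55, 0.048]), ([154.0, 315.0], 0.58, [0.274, 0.161])]
mould side [([279.0, 413.0], 0.97, [0.814, -0.189]), ([237.0, 272.0], 0.85, [0.547, 0.047]), ([234.0, 160.0], 0.81, [0.282, 0.153])]
mould wrist [([43.0, 537.0], 0.89, [0.271, 0.157]), ([282.0, 282.0], 0.61, [0.549, 0.047])]
mould_handle scene [([211.0, 283.0], 0.91, [0.462, 0.017]), ([352.0, 201.0], 0.85, [0.756, -0.237]), ([166.0, 328.0], 0.62, [0.356, 0.168])]
mould_handle side [([241.0, 244.0], 0.59, [0.471, 0.025])]
mould_handle wrist [([209.0, 283.0], 0.75, [0.468, 0.015]), ([148.0, 518.0], 0.66, [0.355, 0.164])]
([0.02, 0.0, 10.68], [0.0, 0.0006, 0.0001])
```

View pics/w2.png

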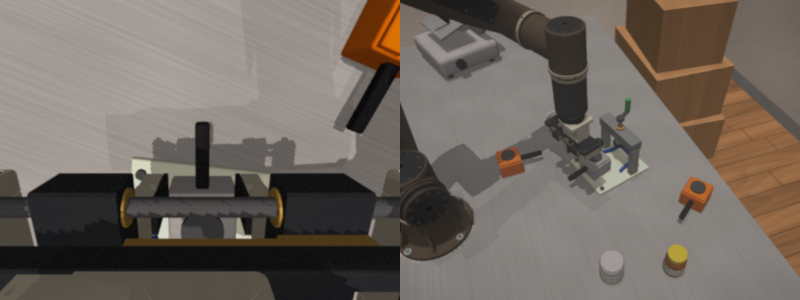

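In the wrist view the handle runs vertically at column ~283, centred between the fingers. I'll descend and grip it.

Emit:
move_arm(targets=[[[0,0,4],[0,0,0]],[[0,0,8],[0,0,0]],[[0,0,10.6],[0,0,0]],[[0,0,10.6],[0,0,0]]])

```text
time_s: 6.18
tcp_pos: [0.4697, 0.0144, 0.0291]
eef_rot: [-180.0, -0.2, -158.1]
contact_force: [-0.0, -0.2, 0.8]
gripper_width: 0.0498
gripper_force: 0.0
```

Emit:
move_arm(targets=[[[0,0,0],[0,0,0]],[[0,0,0],[0,0,0]],[[0,0,0],[0,0,0]],[[0,0,0],[0,0,0]],[[0,0,0],[0,0,0]]], jaw=0, squeeze=12)

```text
time_s: 6.8
tcp_pos: [0.4712, 0.0151, 0.0311]
eef_rot: [-180.0, 0.0, -158.1]
contact_force: [-2.2, 0.2, 5.7]
gripper_width: 0.0156
gripper_force: 12.0
```

Run:
```python
from rel import *
s=r.get_state();print(s['tcp_pos'],s['eef_rot'],s['contact_force'],s['gripper_width'],s['gripper_force'])
p=(.6447,.0672,np.radians(15.4))
for x in(-125,-105,-95,-85): print(x,rel([*Tf(p,[(x,0,0)])[0,:2],.030],15.4-180))
c=cap('scene','c3')
```

```text
[0.4712393  0.01512627 0.03108481] [-1.79997474e+02  4.45361748e-02 -1.58101738e+02] [-2.15713831  0.17471262  5.69684586] 0.015580467393932838 12.000859379768372
-125 ([-5.62, -0.22, 0.11], [0.0, 0.0008, 0.1134])
-105 ([-7.6, -0.45, 0.11], [0.0, 0.0008, 0.1134])
-95 ([-8.6, -0.56, 0.12], [0.0, 0.0008, 0.1134])
-85 ([-9.59, -0.68, 0.12], [0.0, 0.0008, 0.1134])
```

Emit:
move_arm(targets=[[[-0.8,0.1,0],[0,0,0.06]],[[-1.6,0.25,0],[0,0,0.113]],[[-3.0,0.08,0],[0,0,0.113]],[[-4.4,-0.08,0],[0,0,0.113]],[[-4.4,-0.08,0],[0,0,0.113]]])

```text
time_s: 7.48
tcp_pos: [0.513, 0.0306, 0.0309]
eef_rot: [-180.0, 0.0, -164.6]
contact_force: [1.2, -2.3, 2.2]
gripper_width: 0.0161
gripper_force: 12.0
```

Run:
```python
from rel import *
s=r.get_state();print(s['tcp_pos'],s['eef_rot'],s['contact_force'],s['moment'],s['gripper_width'],s['gripper_force'])
c=cap('scene');d=cap('side');w=cap('wrist')
a=np.hstack([cv2.resize(c['image'][180:300,240:400],(400,300)),cv2.resize(d['image'][140:290,210:410],(400,300))])
cv2.imwrite('pics/m4.png',np.vstack([a,cv2.resize(np.hstack([w['image']]),(400,300))[:,np.r_[0:400,0:400]]]))
```

```text
[0.5130413  0.03064096 0.03086785] [-1.79976689e+02  3.33251754e-02 -1.64588701e+02] [ 1.17366829 -2.3391594   2.24921202] [-0.62094831 -0.5814324  -0.0287121 ] 0.016099074416774377 11.999179869890213
```

View pics/m4.png

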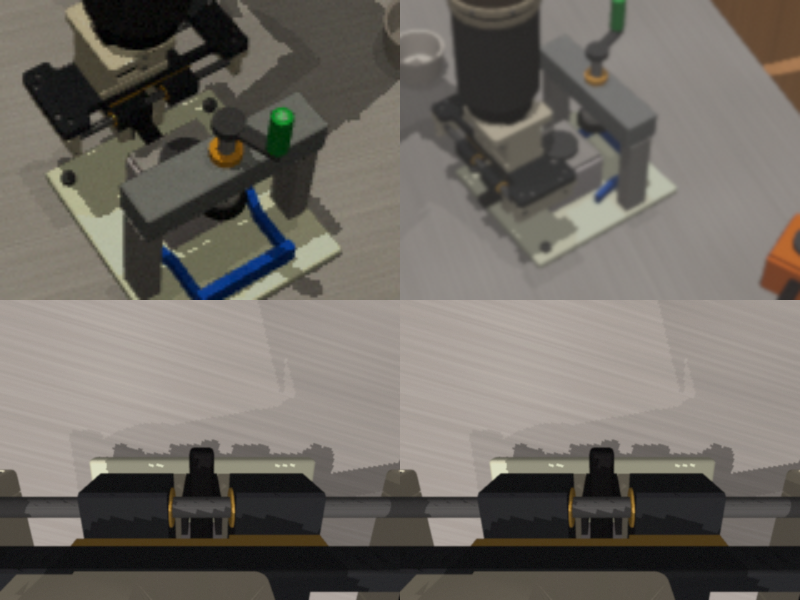

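The wrist view shows the plate edge level and spanning columns 91–314 around the handle at 201, so the mould is aligned and centred. I'll advance straight in.

Emit:
move_arm(targets=[[[-1,0,0],[0,0,0]],[[-2,0,0],[0,0,0]],[[-3,0,0],[0,0,0]],[[-3.8,0,0],[0,0,0]],[[-3.8,0,0],[0,0,0]]])

```text
time_s: 8.25
tcp_pos: [0.5479, 0.0402, 0.0307]
eef_rot: [-180.0, -0.1, -164.6]
contact_force: [-2.2, -2.6, 7.6]
gripper_width: 0.0157
gripper_force: 12.0
```

Emit:
move_arm(targets=[[[-0.2,0,0],[0,0,0]],[[-0.4,0,0],[0,0,0]],[[-0.6,0,0],[0,0,0]],[[-0.7,0,0],[0,0,0]],[[-0.7,0,0],[0,0,0]]])

```text
time_s: 8.88
tcp_pos: [0.5533, 0.0417, 0.0307]
eef_rot: [-180.0, -0.2, -164.6]
contact_force: [-6.2, -2.6, 11.2]
gripper_width: 0.0159
gripper_force: 12.0
```

Emit:
move_arm(targets=[[[0,0,-0.08],[0,0,0]],[[0,0,-0.15],[0,0,0]],[[0,0,-0.15],[0,0,0]]])

```text
time_s: 9.25
tcp_pos: [0.5547, 0.0424, 0.0314]
eef_rot: [180.0, -0.1, -164.6]
contact_force: [-1.9, -0.4, -2.8]
gripper_width: 0.016
gripper_force: 12.0
```

Emit:
move_arm(targets=[[[-0.1,0,0],[0,0,0]],[[-0.2,0,0],[0,0,0]],[[-0.3,0,0],[0,0,0]],[[-0.4,0,0],[0,0,0]],[[-0.4,0,0],[0,0,0]]])

```text
time_s: 9.88
tcp_pos: [0.5596, 0.0437, 0.0321]
eef_rot: [180.0, 0.0, -164.6]
contact_force: [-1.9, 0.2, -2.8]
gripper_width: 0.0159
gripper_force: 12.0
```

Emit:
move_arm(targets=[[[-0.05,0,0],[0,0,0]],[[-0.1,0,0],[0,0,0]],[[-0.15,0,0],[0,0,0]],[[-0.2,0,0],[0,0,0]],[[-0.2,0,0],[0,0,0]]])

```text
time_s: 10.5
tcp_pos: [0.5614, 0.0442, 0.0321]
eef_rot: [180.0, 0.0, -164.6]
contact_force: [-2.1, -0.2, -3.1]
gripper_width: 0.0161
gripper_force: 12.0
```

Emit:
move_arm(targets=[[[-0.05,0,0],[0,0,0]],[[-0.1,0,0],[0,0,0]],[[-0.1,0,0],[0,0,0]]])

```text
time_s: 10.88
tcp_pos: [0.5623, 0.0444, 0.0321]
eef_rot: [-180.0, 0.0, -164.6]
contact_force: [-2.4, -0.9, -2.6]
gripper_width: 0.0155
gripper_force: 12.0
```

Emit:
move_arm(targets=[[[-0.05,0,0],[0,0,0]],[[-0.1,0,0],[0,0,0]],[[-0.1,0,0],[0,0,0]]])

```text
time_s: 11.25
tcp_pos: [0.5633, 0.0447, 0.032]
eef_rot: [-180.0, 0.0, -164.6]
contact_force: [-1.7, -0.7, -3.1]
gripper_width: 0.0159
gripper_force: 12.0
```

Emit:
move_arm(targets=[[[-0.05,0,0],[0,0,0]],[[-0.1,0,0],[0,0,0]],[[-0.1,0,0],[0,0,0]]])

```text
time_s: 11.62
tcp_pos: [0.5643, 0.045, 0.0321]
eef_rot: [-180.0, 0.0, -164.6]
contact_force: [-1.0, -1.3, -2.8]
gripper_width: 0.016
gripper_force: 12.0
```

Emit:
move_arm(targets=[[[-0.05,0,0],[0,0,0]],[[-0.1,0,0],[0,0,0]],[[-0.1,0,0],[0,0,0]]])

```text
time_s: 12.0
tcp_pos: [0.5649, 0.0451, 0.032]
eef_rot: [-180.0, -0.0, -164.6]
contact_force: [-2.7, 0.2, -2.4]
gripper_width: 0.0159
gripper_force: 12.0
```

Run:
```python
from rel import *
c=cap('scene');d=cap('side')
a=np.hstack([cv2.resize(c['image'][200:310,250:397],(800,600))])
cv2.imwrite('pics/m5.png',a)
```

```text
(no output)
```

View pics/m5.png

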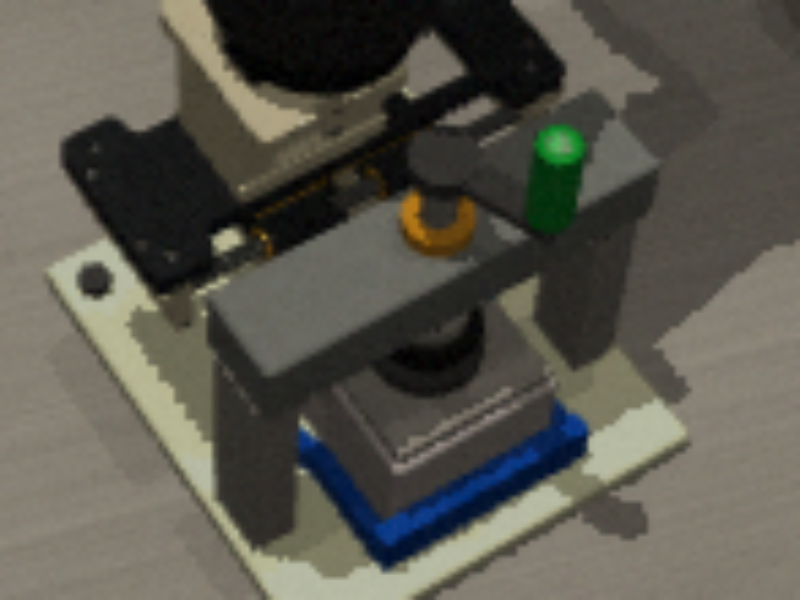

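The mould is between the guides and almost at the blue stop, whose front edge is near (480,470). I'll creep until the force rises.

Emit:
move_arm(targets=[[[-0.05,0,0],[0,0,0]],[[-0.1,0,0],[0,0,0]],[[-0.1,0,0],[0,0,0]]])

```text
time_s: 12.48
tcp_pos: [0.5649, 0.0451, 0.0317]
eef_rot: [-180.0, -0.1, -164.6]
contact_force: [-5.7, -0.3, -0.8]
gripper_width: 0.016
gripper_force: 12.0
```

Emit:
move_arm(targets=[[[-0.05,0,0],[0,0,0]],[[-0.1,0,0],[0,0,0]],[[-0.1,0,0],[0,0,0]]])

```text
time_s: 12.85
tcp_pos: [0.5649, 0.045, 0.0315]
eef_rot: [-180.0, -0.2, -164.6]
contact_force: [-9.1, -1.8, -0.5]
gripper_width: 0.016
gripper_force: 12.0
```

Emit:
move_arm(targets=[[[0.1,0,0],[0,0,0]],[[0.15,0,0],[0,0,0]],[[0.15,0,0],[0,0,0]]])

```text
time_s: 13.22
tcp_pos: [0.5649, 0.0451, 0.0318]
eef_rot: [-180.0, -0.1, -164.6]
contact_force: [-5.0, -1.8, -1.9]
gripper_width: 0.0161
gripper_force: 12.0
```

Emit:
move_arm(targets=[[[0,0,0],[0,0,0]],[[0,0,0],[0,0,0]],[[0,0,0],[0,0,0]],[[0,0,0],[0,0,0]]], jaw=4.5)

```text
time_s: 13.72
tcp_pos: [0.566, 0.0455, 0.0323]
eef_rot: [180.0, 0.0, -164.6]
contact_force: [-0.1, -0.2, 0.5]
gripper_width: 0.0441
gripper_force: 0.0
```

Emit:
move_arm(targets=[[[0,0,-3],[0,0,0]],[[1,0,-8],[0,0,0]],[[3,0,-13],[0,0,0]],[[5,0,-19],[0,0,0]],[[5,0,-25],[0,0,0]]])

```text
time_s: 14.35
tcp_pos: [0.516, 0.0316, 0.2844]
eef_rot: [180.0, 0.0, -164.6]
contact_force: [1.7, 1.7, 0.2]
gripper_width: 0.0447
gripper_force: 0.0
```

Run:
```python
from fit import *
s=r.get_state();print(s['tcp_pos'],s['eef_rot'],s['joints'])
c=cap('scene');d=cap('side');w=cap('wrist')
a=np.hstack([cv2.resize(c['image'][180:300,260:420],(400,300)),cv2.resize(d['image'][130:250,230:390],(400,300))])
cv2.imwrite('pics/m6.png',np.vstack([a,np.hstack([cv2.resize(w['image'],(400,300)),cv2.resize(w['image'][210:390,200:440],(400,300))])]))
p=(.6447,.0672,np.radians(15.4))
for n,k in(('scene',c),('side',d),('wrist',w)):
    for l in('mould_handle','crank_grip'):
        print(l,n,[(np.round(q['location'],1).tolist(),round(q['score'],2),np.round(onz(k,q['location'],.049 if l!='crank_grip' else .232),3)[:2].tolist()) for q in pinpoint(l,n)[:3]])
# green sleeve fit over crank angle: cap centre top
obs=[]
for n,k in(('s',c),('d',d)):
    h=cv2.cvtColor(k['image'],cv2.COLOR_BGR2HSV);m=cv2.inRange(h,(40,90,25),(85,255,255));m[:120]=m[260:]=0;ys,xs=np.nonzero(m)
    print(n,len(xs),xs.mean(),ys.mean()); obs.append((k,(ys.mean(),xs.mean())))
g=tri(obs);v=g[:2]-p[:2];print('sleeve',g,np.hypot(*v),'crank',np.pi/2-(np.arctan2(v[1],v[0])-p[2]))
for k,rc in obs: print(onz(k,rc,.232))
```

```text
[0.51600644 0.03160582 0.28437484] [ 1.79982343e+02  4.11082251e-02 -1.64598052e+02] [ 2.52745287e+01  3.51433852e+00 -1.36504825e+01 -1.08322601e-02
 -7.27916524e+01 -9.98693737e+01]
mould_handle scene [([241.6, 306.7], 0.9, [0.562, 0.046]), ([352.4, 204.7], 0.83, [0.758, -0.23]), ([169.8, 333.1], 0.7, [0.372, 0.176])]
crank_grip scene [([229.7, 348.3], 0.6, [0.673, 0.09]), ([281.5, 325.9], 0.39, [0.768, 0.013])]
mould_handle side [([296.3, 396.4], 0.96, [0.736, -0.241]), ([229.2, 278.2], 0.94, [0.56, 0.034]), ([217.9, 184.8], 0.91, [0.352, 0.151])]
crank_grip side [([222.7, 303.1], 0.6, [0.557, -0.127]), ([145.8, 320.0], 0.49, [0.685, 0.09])]
mould_handle wrist [([73.1, 431.3], 0.77, [0.357, 0.168]), ([209.8, 284.6], 0.59, [0.563, 0.048]), ([273.9, 61.2], 0.59, [0.737, -0.228])]
crank_grip wrist []
s 174 351.4597701149425 232.39655172413794
d 82 318.5731707317073 145.3048780487805
sleeve [0.68213552 0.09253398 0.23341918] 0.04520208807637614 crank 1.2446352969030687
[0.68062606 0.09365203 0.232     ]
[0.68307258 0.09320659 0.232     ]
```

View pics/m6.png

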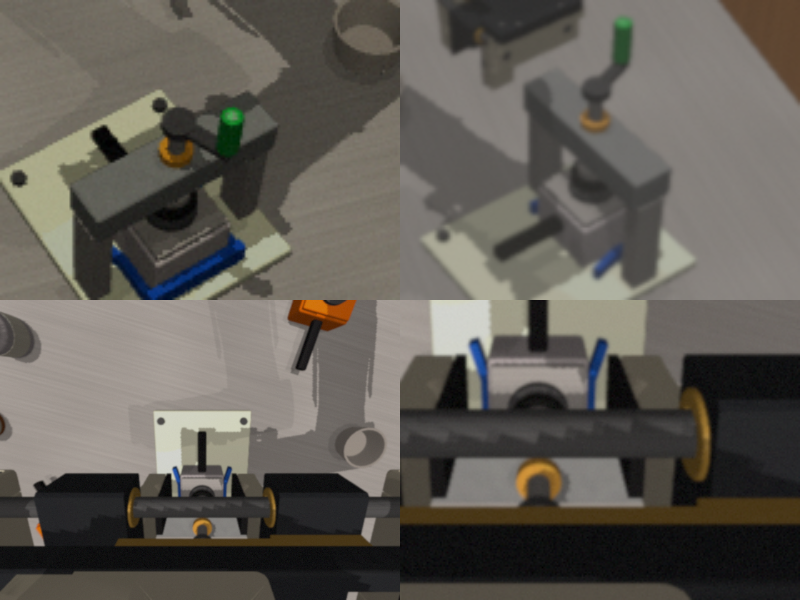

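The mould is home against the blue stop and released, with the handle at scene crop (105,140). The crank is at about 1.25 rad. I'll turn the gripper so the wrist camera faces the tab end, and move above the sleeve.

Emit:
move_arm(targets=[[[-3,0.2,-1],[0,0,0.18]],[[-6,0.5,-1],[0,0,0.36]],[[-9,0.8,-1],[0,0,0.54]],[[-12,1,-1],[0,0,0.72]],[[-15,1.3,-1],[0,0,0.9]]])

```text
time_s: 15.42
tcp_pos: [0.6593, 0.0847, 0.2905]
eef_rot: [-179.9, -0.1, 143.5]
contact_force: [0.2, -0.8, -0.1]
gripper_width: 0.0448
gripper_force: 0.0
```

Run:
```python
from rel import *
s=r.get_state();print(s['tcp_pos'],s['eef_rot'],s['joints'],rel([.682,.0928,.275],-220),rel([.682,.0928,.213],-220))
```

```text
[0.65932339 0.08467617 0.29051611] [-1.79884240e+02 -6.82747824e-02  1.43488533e+02] [ 2.40870350e+01  1.79351345e+01  5.14896376e+00 -2.71725424e-03
 -7.73481975e+01 -1.50597835e+02] ([-1.34, 2.01, 1.55], [-0.0021, -0.0011, 0.0609]) ([-1.35, 2.02, 7.75], [-0.0021, -0.0011, 0.0609])
```

Emit:
move_arm(targets=[[[-0.7,1,0.8],[0,0,0.03]],[[-1.35,2,1.5],[0,0,0.06]],[[-1.35,2,1.5],[0,0,0.06]]])

```text
time_s: 15.8
tcp_pos: [0.6809, 0.0926, 0.2753]
eef_rot: [-179.9, -0.1, 140.5]
contact_force: [0.2, -0.8, 0.5]
gripper_width: 0.0448
gripper_force: 0.0
```

Run:
```python
from rel import *
s=r.get_state();print(s['tcp_pos'],s['eef_rot'],rel([.682,.0928,.213],-220))
c=cap('scene');d=cap('side');w=cap('wrist')
obs=[]
for n,k in(('s',c),('d',d),('w',w)):
    h=cv2.cvtColor(k['image'],cv2.COLOR_BGR2HSV);m=cv2.inRange(h,(40,90,25),(85,255,255));
    if n!='w': m[:120]=m[260:]=0
    ys,xs=np.nonzero(m)
    print(n,len(xs),xs.mean(),ys.mean()); 
a=np.hstack([cv2.resize(c['image'][150:300,260:460],(400,300)),cv2.resize(d['image'][100:250,230:430],(400,300))])
cv2.imwrite('pics/m7.png',np.vstack([a,np.hstack([cv2.resize(w['image'],(400,300)),cv2.resize(w['image'][210:390,200:440],(400,300))])]))
```

```text
[0.68089748 0.09258796 0.27531999] [-1.79870177e+02 -8.22110026e-02  1.40463042e+02] ([-0.08, 0.1, 6.23], [-0.0023, -0.0014, 0.0081])
s 172 351.44767441860466 232.50581395348837
d 60 318.75 146.78333333333333
w 822 283.92335766423355 227.99148418491484
```

View pics/m7.png

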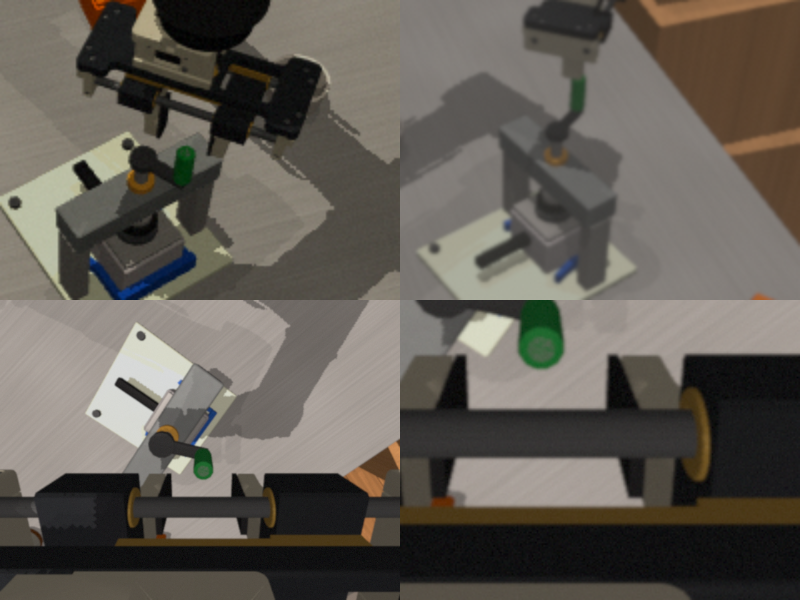

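Run:
```python
from rel import *
w=cap('wrist')
s=r.get_state()
print(s['tcp_pos'],proj(w,[[.682,.0928,.252],[*s['tcp_pos'][:2],.252]]), onz(w,(239.5,284),.252),onz(w,(240,284),.252))
h=cv2.cvtColor(w['image'],cv2.COLOR_BGR2HSV);m=cv2.inRange(h,(40,90,25),(85,255,255));ys,xs=np.nonzero(m);print(xs.min(),xs.max(),ys.min(),ys.max())
```

```text
[0.6809301  0.09244029 0.27786326] [[283.53518878 242.25710792]
 [281.99783135 241.3635    ]] [0.68076265 0.09419029 0.252     ] [0.6810199  0.09397914 0.252     ]
271 297 207 249
```

The sleeve is centred between the fingers, at wrist (284,240) against a predicted (283,242). I'll descend and grip it.

Emit:
move_arm(targets=[[[0,0.1,3],[0,0,0.008]],[[0,0.1,6.2],[0,0,0.008]],[[0,0.1,6.2],[0,0,0.008]]])

```text
time_s: 16.38
tcp_pos: [0.6803, 0.0929, 0.2133]
eef_rot: [-179.8, -0.1, 140.0]
contact_force: [-0.0, -0.3, 0.9]
gripper_width: 0.0451
gripper_force: 0.0
```

Emit:
move_arm(targets=[[[0,0,0],[0,0,0]],[[0,0,0],[0,0,0]],[[0,0,0],[0,0,0]],[[0,0,0],[0,0,0]]], jaw=0, squeeze=25)

```text
time_s: 16.88
tcp_pos: [0.6822, 0.0934, 0.2161]
eef_rot: [180.0, 0.0, 139.9]
contact_force: [-0.7, -0.1, 4.1]
gripper_width: 0.0174
gripper_force: 25.0
```

```bash
cat > circ.py <<'E'
from rel import *
P=np.array([.6447,.0672]);PS=15.4
def state(ax=P):
    s=r.get_state();v=s['tcp_pos'][:2]-ax;return s,np.hypot(*v),np.radians(90+PS)-np.arctan2(v[1],v[0])
def plan(step_deg,n,yaw,base=None,ax=P,R=.045,z=None,th0=None):
    """rows relative to commanded pose 'base' (x,y)"""
    M=np.array([[np.cos(np.radians(yaw)),np.sin(np.radians(yaw))],[np.sin(np.radians(yaw)),-np.cos(np.radians(yaw))]])
    out=[]
    for i in range(1,n+1):
        a=th0+np.radians(step_deg)*i; w=np.radians(90+PS)-a
        out.append(np.round(M@(ax+R*np.array([np.cos(w),np.sin(w)])-base)*100,2).tolist()+[round(.159*max(0,min(a,5.65)-th0),2)])
    return out
E
python3 - <<'E'
from circ import *
s,rad,th=state();print(s['tcp_pos'],s['eef_rot'],rad,th,s['contact_force'],s['gripper_width'])
print(plan(25,5,s['eef_rot'][2],s['tcp_pos'][:2],th0=th))
E
```

```text
[0.68216254 0.09337549 0.21605838] [1.79953523e+02 4.46993449e-02 1.39947076e+02] 0.045701185274434744 1.2297168051272176 [-0.6683526  -0.12311246  4.07321671] 0.017431928196191722
[[-1.71, -0.97, np.float64(0.07)], [-2.9, -2.51, np.float64(0.14)], [-3.32, -4.41, np.float64(0.21)], [-2.9, -6.32, np.float64(0.28)], [-1.71, -7.86, np.float64(0.35)]]
```

Emit:
move_arm(targets=[[[-1.7,-1.0,0.05],[0,0,0]],[[-2.9,-2.5,0.12],[0,0,0]],[[-3.3,-4.4,0.2],[0,0,0]],[[-2.9,-6.3,0.27],[0,0,0]],[[-1.7,-7.85,0.34],[0,0,0]]])

```text
time_s: 17.5
tcp_pos: [0.6474, 0.0213, 0.2127]
eef_rot: [179.8, 0.3, 139.9]
contact_force: [9.1, 0.3, -0.5]
gripper_width: 0.017
gripper_force: 25.0
```

Run:
```python
from circ import *
w=cap('wrist')
s,rad,th=state();print(s['time_s'],s['tcp_pos'],s['eef_rot'],rad,th,s['contact_force'],s['gripper_width'],s['qd'].max())
print(plan(30,5,s['eef_rot'][2],s['tcp_pos'][:2],th0=th))
```

```text
17.55 [0.6446238  0.02151121 0.21260659] [1.79801558e+02 1.65178767e-01 1.39893172e+02] 0.045688848558835995 3.4120411574246354 [ 3.55660061 -3.25260986 -1.95433121] 0.0174196212183266 2.333693740191505
[[2.16, -0.93, np.float64(0.08)], [4.48, -0.73, np.float64(0.17)], [6.38, 0.61, np.float64(0.25)], [7.37, 2.72, np.float64(0.33)], [7.17, 5.04, np.float64(0.36)]]
```

Emit:
move_arm(targets=[[[2.15,-0.9,0.08],[0,0,0]],[[4.5,-0.7,0.16],[0,0,0]],[[6.4,0.6,0.24],[0,0,0]],[[7.35,2.7,0.32],[0,0,0]],[[7.15,5.05,0.36],[0,0,0]]])

```text
time_s: 18.18
tcp_pos: [0.6213, 0.1049, 0.209]
eef_rot: [-179.7, 0.1, 139.9]
contact_force: [0.8, -18.9, 3.8]
gripper_width: 0.017
gripper_force: 25.0
```

Run:
```python
from circ import *
w=cap('wrist')
s,rad,th=state();th+=2*np.pi*(th<2);print(s['time_s'],s['tcp_pos'],s['eef_rot'],rad,th,s['contact_force'],s['gripper_width'])
print(plan(22,5,s['eef_rot'][2],s['tcp_pos'][:2],th0=th))
c=cap('scene')
a=np.hstack([cv2.resize(c['image'][150:300,260:460],(400,300)),cv2.resize(w['image'],(400,300))])
cv2.imwrite('pics/m8.png',a)
```

```text
18.225 [0.62388129 0.10591999 0.20894318] [-1.79746234e+02  1.73370304e-01  1.39991165e+02] 0.04396199039127141 6.058635879093687 [ 0.31332724 -7.19974757  7.14667698] 0.01738974817570229
[[-0.83, 1.48, 0.0], [-2.23, 2.47, 0.0], [-3.91, 2.87, 0.0], [-5.6, 2.61, 0.0], [-7.08, 1.73, 0.0]]
```

View pics/m8.png

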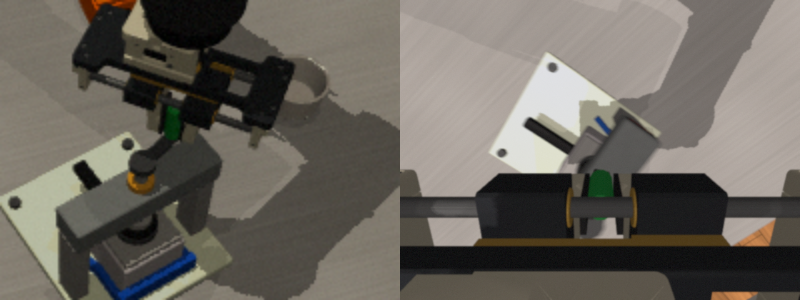

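Emit:
move_arm(targets=[[[-0.8,1.45,0],[0,0,0]],[[-2.2,2.45,0],[0,0,0]],[[-3.9,2.9,0],[0,0,0]],[[-5.6,2.65,0],[0,0,0]],[[-7.1,1.75,0],[0,0,0]]])

```text
time_s: 18.9
tcp_pos: [0.6897, 0.0776, 0.2091]
eef_rot: [179.7, 0.0, 140.0]
contact_force: [0.3, 10.6, 4.2]
gripper_width: 0.0174
gripper_force: 25.0
```

```bash
cat > chk.py <<'E'
from circ import *
import sys
k=int(sys.argv[1]);step=float(sys.argv[2])
s,rad,th=state();th+=2*np.pi*k
print('t',s['time_s'],'tcp',s['tcp_pos'].round(4),'rad',rad.round(4),'TH',th.round(3),'F',s['contact_force'].round(1),'w',s['gripper_width'])
p=(*P,np.radians(PS))
for n in('scene','side','wrist'):
    c=cap(n,f'chk_{n}'); q=proj(c,Tf(p,[(0,y,152) for y in(93,97,104,112)]))
    u,v=q.mean(0);h=cv2.cvtColor(c['image'],cv2.COLOR_BGR2HSV)
    x0,x1,y0,y1=[int(t) for t in(max(u-16,0),u+16,max(v-16,0),v+16)]
    H=h[y0:y1,x0:x1]
    if H.size==0: print(n,'out',u,v);continue
    red=cv2.inRange(H,(0,130,50),(7,255,255))|cv2.inRange(H,(172,130,50),(180,255,255)); yel=cv2.inRange(H,(20,130,60),(35,255,255))
    print(n,'at',int(u),int(v),'red',int((red>0).sum()),'yel',int((yel>0).sum()))
print([[float(t) for t in a] for a in plan(step,5,s['eef_rot'][2],s['tcp_pos'][:2],th0=th)])
E
python3 chk.py 1 12
```

```text
t 18.9 tcp [0.6897 0.0776 0.2091] rad 0.0462 TH 7.895 F [ 0.3 10.6  4.2] w 0.01744440499469981
scene at 369 222 red 0 yel 17
side at 281 159 red 0 yel 0
wrist at 317 52 red 0 yel 0
[[-0.62, -0.74, 0.0], [-1.16, -1.51, 0.0], [-1.52, -2.37, 0.0], [-1.7, -3.3, 0.0], [-1.69, -4.24, 0.0]]
```

Emit:
move_arm(targets=[[[-0.6,-0.7,0],[0,0,0]],[[-1.1,-1.45,0],[0,0,0]],[[-1.45,-2.3,0],[0,0,0]],[[-1.6,-3.2,0],[0,0,0]],[[-1.6,-3.2,0],[0,0,0]]])

```text
time_s: 19.68
tcp_pos: [0.6827, 0.0406, 0.2092]
eef_rot: [179.7, 0.2, 140.0]
contact_force: [9.9, 0.9, -2.0]
gripper_width: 0.0177
gripper_force: 25.0
```

```bash
python3 chk.py 1 12
```

```text
t 19.675 tcp [0.6827 0.0406 0.2092] rad 0.0464 TH 8.734 F [ 9.9  0.9 -2. ] w 0.017681603229333046
scene at 369 222 red 0 yel 1
side at 281 159 red 0 yel 0
wrist at 370 21 red 0 yel 0
[[0.16, -0.95, 0.0], [0.37, -1.87, 0.0], [0.76, -2.72, 0.0], [1.33, -3.47, 0.0], [2.04, -4.09, 0.0]]
```

Emit:
move_arm(targets=[[[0.05,-0.95,0],[0,0,0]],[[0.3,-1.85,0],[0,0,0]],[[0.7,-2.7,0],[0,0,0]],[[1.3,-3.45,0],[0,0,0]],[[1.3,-3.45,0],[0,0,0]]])

```text
time_s: 20.45
tcp_pos: [0.649, 0.0216, 0.2091]
eef_rot: [179.9, 0.2, 139.9]
contact_force: [5.5, -1.7, 0.3]
gripper_width: 0.0176
gripper_force: 25.0
```

```bash
python3 chk.py 1 12
```

```text
t 20.45 tcp [0.649  0.0216 0.2091] rad 0.0458 TH 9.599 F [ 5.5 -1.7  0.3] w 0.017580324698212937
scene at 369 222 red 52 yel 0
side at 281 159 red 0 yel 0
wrist at 427 46 red 526 yel 0
[[0.79, -0.54, 0.0], [1.62, -0.97, 0.0], [2.53, -1.22, 0.0], [3.47, -1.28, 0.0], [4.4, -1.14, 0.0]]
```

The red tab is out: 526 red pixels in the wrist view, 52 in the scene view and no yellow. I'll release and retreat.

Emit:
move_arm(targets=[[[0,0,0],[0,0,0]],[[0,0,0],[0,0,0]],[[0,0,0],[0,0,0]],[[0,0,0],[0,0,0]]], jaw=4.5)

```text
time_s: 21.1
tcp_pos: [0.6472, 0.022, 0.2079]
eef_rot: [-180.0, -0.0, 139.9]
contact_force: [0.4, 0.1, -0.3]
gripper_width: 0.0444
gripper_force: 0.0
```

Emit:
move_arm(targets=[[[0,0,-3],[0,0,0]],[[0,0,-7],[0,0,0]],[[0,0,-11],[0,0,0]],[[0,0,-11],[0,0,0]]])

```text
time_s: 21.6
tcp_pos: [0.6487, 0.022, 0.3222]
eef_rot: [179.7, 0.2, 140.0]
contact_force: [0.4, -0.1, -0.7]
gripper_width: 0.0449
gripper_force: 0.0
```

```bash
python3 chk.py 1 12
python3 - <<'E'
from h import *
c=cap('scene');d=cap('side')
for n,k in(('scene',c),('side',d)):
  for l in('mould_handle','mould','ramekin','tin','sauce_jar'):
    print(l,n,[np.round(onz(k,q['location'],{'mould_handle':.049,'mould':.012}.get(l,0)),3)[:2].tolist() for q in pinpoint(l,n)[:3]])
E
```

```text
t 21.6 tcp [0.6487 0.022  0.3222] rad 0.0453 TH 9.605 F [ 0.4 -0.1 -0.7] w 0.04487340473976964
scene at 369 222 red 51 yel 0
side at 281 159 red 0 yel 0
wrist at 377 73 red 362 yel 0
[[0.75, -0.57, 0.0], [1.59, -1.0, 0.0], [2.5, -1.24, 0.0], [3.44, -1.3, 0.0], [4.37, -1.15, 0.0]]
mould_handle scene [[0.564, 0.044], [0.758, -0.23], [0.357, 0.166]]
mould scene [[0.645, 0.061], [0.822, -0.185], [0.27, 0.157]]
ramekin scene [[0.467, 0.349]]
tin scene [[0.471, -0.33]]
sauce_jar scene [[0.63, -0.378]]
mould_handle side [[0.349, 0.152], [0.556, 0.039]]
mould side [[0.639, 0.056], [0.277, 0.158], [0.814, -0.187]]
ramekin side [[0.487, 0.343]]
tin side [[0.467, -0.322]]
sauce_jar side [[0.64, -0.365]]
```

```bash
python3 -c "
from plant import r
print(r.close_job())"
```

```text
the job is handed in; nothing more can be done
None
```

The mould is clamped against the back stop, the red tab is out with no yellow showing, the bystanders are still in place as far as the cameras show, and the job was handed in at about 22 s.

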